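# Sweep the heel blanks off the cutting block into the catch tray

## Robot

A 6-joint arm with a two-finger parallel gripper is mounted at the origin on the work surface. World frame = base frame: x ahead of the robot, y to its left, z up, the work surface at z = 0. Lengths are in mm, angles in rad, forces in N, time in s.
With the tool pointing down it reaches from about 350 to 975 mm from the base axis. Payload 7.1 kg.
Tool frame: the origin (TCP) lies between the finger pads; the fingertips stand 14 mm ahead of it and the grasp point (between the pads) lies 5 mm behind it; z points along the fingers, y is the direction in which the jaws open and shut (so a half turn about z gives the same grasp; the last joint's range is limited). The gripper opens to 88 mm and grips with 3 to 60 N. Pads are 20 mm wide; open, the fingers measure 115 mm over their backs; the gripper's body (75 mm by 178 mm) begins 61 mm behind the grasp point.
Start: joints at [1.308, 0.423, 1.63, -0, 1.089, -0.019], TCP at [150.839, 606.509, 236.675] pointing down, gripper open.
Joint ranges: [-3, 3], [-0.9, 2.11], [0.09, 2.58], [-1.31, 4.45], [0.11, 2.69], [-2.54, 2.54]. Speed limits (rad/s): [2.39, 2.39, 3.01, 3.14, 3.14, 3.14].

## Interface

Orientations are given as a rotation vector (axis times angle).
In Python, from workcell import get_obs, get_image, calibration, close_job, regions_of, place_of gives the robot as it stands.
- The arm moves only by the tool move_arm, never from a script. Its argument "deltas" is a list of rows, each a list of 5 numbers: the closure in counts, from 0 (fully open) to 255 (shut), then the shift along the tool's x, y, z in m, then the turn about the tool's z in rad. In form: [[grip, x, y, z, roll], ...]. A call has 1 to 5 rows; each row is the pose to reach, as a shift and turn from the pose commanded when the call began, along the tool's axes at that moment; what a row does not reach only later rows make up. A row lasts 1/12 s, in which the tool goes at most 41.7 mm and 7.16 degrees, less where a joint would pass 70% of its speed; a pose out of reach is approached as far as the arm can. A call with a gripper value outside its range is refused whole. The fingers move at their own pace and stop on an object; the grip force is fixed at half the most. Time passes only in rows, so rows that repeat a pose let the fingers close. It gives the time, the measured TCP pose, the force and the opening at its end, in the units of the state.
- get_obs(): the state, without advancing time (a new reading comes with each control period).
- get_image(name): name is "scene" or "top" or "wrist"; returns the picture (400x640x3 uint8, blue, green, red); there is no depth.
- calibration(name): a dict with "intrinsics" (3x3 intrinsics, pixels), "world_to_cam" (4x4, takes a point from world to camera coordinates); the wrist camera has in their place "hand_eye" (4x4, takes a point from camera to tool coordinates, whose origin is the TCP and whose axes are the flange's). Camera axes: x right, y down, z forward; pixel columns grow to the right and rows downward; lengths in mm; the calibration is good to about 2 mm. A picture is of the moment at which its call begins: read the wrist's pose just before it. calibration takes no time and is no camera call.
- close_job(): hands the job in, once; it reports no verdict.
Trained networks look in the newest picture that a camera, given by its name, has taken for a name from the list of things; names that differ only in an ending like _2 or _b are one class to them, and where a whole thing is asked for, a point or a joint stands for the part that bears it (a point fixed in the world has none). Each returns a list of dicts, best first, with "conf" (0 to 1); they miss things now and then, are a little off and sometimes report something else, mostly with a low value. They report only what shows in the picture. A call takes as long as a camera call.
- regions_of(camera, name): "region" (400x640 bool, what is visible of it).
- place_of(camera, name): "location" ([x, y, z] in mm, in world coordinates, good to about 4 mm: a listed point, or the origin of a listed thing).
The state is a dict: "t": time; "qpos": joint angles; "qvel": joint speeds; "joint_torque": joint torques, N m; "ee_pos": TCP position; "orientation": TCP orientation; "ft_force": force on the tool from outside, world axes, zero at the start; "moment": the same for the moment, N m; "width": finger opening in mm.
Only numpy, scipy, OpenCV 4.12 (cv2) and the standard library are available. Lean on these libraries where they do the work, as an engineer would, in place of code of your own. Each camera call takes 0.05 s, during which the arm holds its last target.

## Task

Using the fingertips like a brush, sweep the three small D-shaped leather heel blanks across the cutting block and over its edge into the plain undivided tray beside it, so that all three end up lying in that tray. Only push them, do not pick them up, and keep them out of the divided rivet tray on the other side. Leave the little jar and the bobbin that stand on the block, and the hammer and the brush lying beside it, just where they are.

Things in the scene. Friction and masses are not known exactly. Their poses are not given: they have to be found in the camera images.
- block: pale wooden cutting block fixed to the bench, 250 (x) by 240 (y) by 36 mm high; origin at the centre of its underside on the bench, so its top is 36 mm above the origin. The two trays stand along its +y and -y edges, which one on which side varies.
- tray: the plain undivided open aluminium tray to sweep into, fixed, 250 (x) by 100 (y) by 28 mm high outside, walls 4 mm, floor 4 mm; origin at the centre of its underside. Its long side runs along one 250 mm edge of the block with a 2 mm gap, its rim 8 mm below the block's top; its centre is 172 mm from the block's centre along the block's +y or -y.
- rivet_tray: the other tray, fixed, of the same outside size, but divided into 8 compartments with rivets in them, along the opposite edge of the block; origin at the centre of its underside. Nothing in it rises above its 28 mm rim.
- blank1_center (a point): centre of heel blank 1 of three alike: brown layered leather, D-shaped, 32 mm long (x), 28 mm wide (y), 14 mm high, about 16 g; flat end at -x, round end (radius 14) at +x, straight sides facing +y and -y. Lies flat on the block, its long axis within 0.35 rad of the block's x axis. The point is at mid-length, mid-width and half its height (7 mm above its underside).
- blank2_center (a point): centre of heel blank 2 of three alike: brown layered leather, D-shaped, 32 mm long (x), 28 mm wide (y), 14 mm high, about 16 g; flat end at -x, round end (radius 14) at +x, straight sides facing +y and -y. Lies flat on the block, its long axis within 0.35 rad of the block's x axis. The point is at mid-length, mid-width and half its height (7 mm above its underside).
- blank3_center (a point): centre of heel blank 3 of three alike: brown layered leather, D-shaped, 32 mm long (x), 28 mm wide (y), 14 mm high, about 16 g; flat end at -x, round end (radius 14) at +x, straight sides facing +y and -y. Lies flat on the block, its long axis within 0.35 rad of the block's x axis. The point is at mid-length, mid-width and half its height (7 mm above its underside).
- blank1: the whole of heel blank 1 (origin at the centre of its underside)
- blank2: the whole of heel blank 2 (origin at the centre of its underside)
- blank3: the whole of heel blank 3 (origin at the centre of its underside)
- tack_jar: small closed glass jar, 26 mm diameter, 45 mm high, loose, about 70 g, standing on the block between the paths of two blanks (about 42 mm to the block's -x side of the block's middle line); origin at the centre of its underside. Leave alone.
- bobbin: small wooden thread bobbin, 26 mm diameter, 44 mm high, loose, about 60 g, standing on the block between the paths of two blanks (about 42 mm to the block's +x side of the block's middle line); origin at the centre of its underside. Leave alone.
- hammer: hammer lying on the bench at the left (+y) side; leave alone
- brush: brush lying on the bench at the right (-y) side; leave alone

How it is judged (in metres and radians):
At the end, for the whole second after the job is handed in: All three heel blanks rest in the plain tray: each centre inside the tray's inner walls, less than 38 mm above the bench, not touching the block, at rest (under 20 mm/s) (x of blank1_center in the frame of tray between -0.121 and 0.121 m and y of blank1_center in the frame of tray between -0.046 and 0.046 m and height (world z) of each of blank1_center, blank2_center, blank3_center below 0.038 m and contact force between each of blank1, blank2, blank3 and block below 0.02 N and linear speed of each of blank1, blank2, blank3 below 0.02 m/s and x of blank2_center in the frame of tray between -0.121 and 0.121 m and y of blank2_center in the frame of tray between -0.046 and 0.046 m and x of blank3_center in the frame of tray between -0.121 and 0.121 m and y of blank3_center in the frame of tray between -0.046 and 0.046 m).
It fails at once if a heel blank is lifted (its centre more than 23 mm above where it lies on the block) (height (world z) of any of blank1_center, blank2_center, blank3_center above 0.066 m).
It fails at once if the little jar or the bobbin is pushed more than 15 mm from its place or knocked over (distance of any of tack_jar, bobbin from where it was at the start of the episode above 0.015 m or angle between any of tack_jar, bobbin's own z axis and vertical above 0.4 rad).
It fails at once if the hammer or the brush is pushed more than 15 mm from its place (distance of any of hammer, brush from where it was at the start of the episode above 0.015 m).
It fails at once if a heel blank lands in the divided rivet tray ((horizontal distance between blank1_center and rivet_tray below 0.135 m and y of blank1_center in the frame of rivet_tray between -0.05 and 0.05 m and height (world z) of blank1_center below 0.038 m) or (horizontal distance between blank2_center and rivet_tray below 0.135 m and y of blank2_center in the frame of rivet_tray between -0.05 and 0.05 m and height (world z) of blank2_center below 0.038 m) or (horizontal distance between blank3_center and rivet_tray below 0.135 m and y of blank3_center in the frame of rivet_tray between -0.05 and 0.05 m and height (world z) of blank3_center below 0.038 m)).
It also fails if it takes over 67 s, if anything falls off the work surface, if the arm or the gripper's body presses on something with over 40 N, if the wrist force passes 120 N, or if a joint passes its speed limit or range.

## Working session

There is one attempt and no reset: what is moved stays moved. The work goes in short steps, Python scripts to look and compute and a tool call to move; the robot and the scene stay as the last step left them, time stands still between calls to the robot, and variables do not carry over. Pictures are saved under pics/ and viewed, and the job is handed in when it is done.

Besides the shell and the picture viewer there is one more tool, called in YAML: its name, and indented under it one key for each argument. move_arm: Moves the arm, as the interface text tells. Its arguments: {"type":"object","properties":{"deltas":{"type":"array","items":{"type":"array","items":{"type":"number"}}}},"required":["deltas"]}

```bash
mkdir -p pics; ls; python3 - <<'E'
from workcell import *
import cv2
o=get_obs(); print({k:(v if not hasattr(v,'round') else v) for k,v in o.items()})
for c in ["top","scene"]:
    im=get_image(c); cv2.imwrite(f"pics/{c}0.png",im)
    for n in ["block","tray","rivet_tray","blank1_center","tack_jar","bobbin"]:
        for r in place_of(c,n)[:4]: print(c,n,[round(float(x)) for x in r["location"]],round(r["conf"],2))
print(get_obs()["t"])
E
```

```text
pics
{'t': 0.0, 'qpos': array([ 1.30800632e+00,  4.23828805e-01,  1.63064501e+00,  1.91106826e-05,
        1.08859794e+00, -1.89757787e-02]), 'qvel': array([ 0.00036863,  0.00083295, -0.00104012, -0.00207965, -0.00028502,
        0.00066726]), 'joint_torque': array([ 1.94450418e-03, -5.44625473e+01, -2.73662245e+01,  6.44229027e-02,
        2.28005630e-02, -1.48994441e-04]), 'ee_pos': array([150.70162643, 606.03373163, 235.92686969]), 'orientation': array([-3.82021037e-01, -3.11805209e+00,  2.29644198e-03]), 'ft_force': array([-0.16225725, -0.85525051, -0.39737397]), 'moment': array([ 0.03749644,  0.02179744, -0.0086405 ]), 'width': 87.84933054575747}
top block [541, -72, -1] 0.61
top tray [543, 106, 0] 0.96
top rivet_tray [542, -237, 0] 0.74
top blank1_center [454, -75, 41] 0.57
top blank1_center [629, -19, 38] 0.57
top tack_jar [494, 5, 37] 0.41
top tack_jar [457, -76, 45] 0.19
top bobbin [586, -110, 37] 0.51
scene block [549, -69, -1] 0.56
scene block [549, -243, -5] 0.31
scene tray [542, 104, -3] 0.85
scene blank1_center [458, -81, 47] 0.59
scene tack_jar [498, 7, 36] 0.62
scene tack_jar [629, -12, 38] 0.52
scene tack_jar [540, 104, -3] 0.23
scene bobbin [589, -108, 34] 0.57
0.7
```

View pics/top0.png

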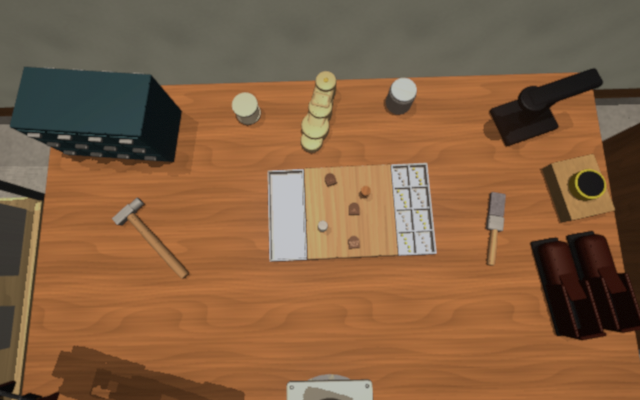

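View pics/scene0.png

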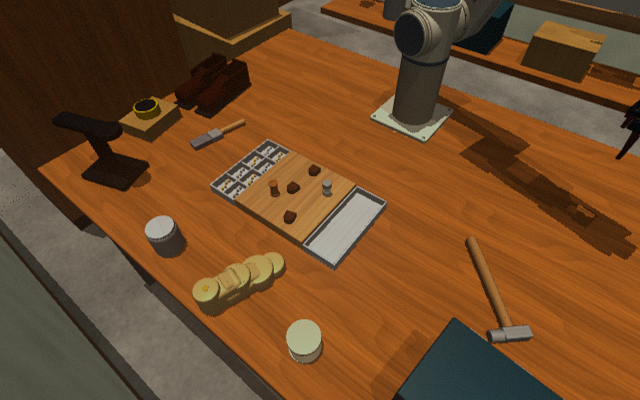

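```bash
cat > h.py <<'E'
from workcell import *
import numpy as np, cv2
def ray(c,uv,z):
    C=calibration(c);K=np.array(C["intrinsics"]);T=np.array(C["world_to_cam"])
    R,t=T[:3,:3],T[:3,3]; d=R.T@np.linalg.inv(K)@np.array([uv[0],uv[1],1.]); o=-R.T@t
    return o+d*(z-o[2])/d[2]
E
python3 - <<'E'
from h import *
im=get_image("top")
C=calibration("top"); print(np.round(ray("top",(320,200),0)),[np.round(x,1) for x in [-C["world_to_cam"][:3,:3].T@C["world_to_cam"][:3,3]]])
cv2.imwrite("pics/crop.png",cv2.resize(im[155:270,260:445],None,fx=4.3,fy=4.3,interpolation=cv2.INTER_CUBIC))
for n in ["block","tray","rivet_tray","blank1","tack_jar","bobbin"]:
    for r in regions_of("top",n)[:4]:
        m=r["region"].astype(np.uint8)
        if m.sum()<10: continue
        ys,xs=np.nonzero(m); rect=cv2.minAreaRect(np.c_[xs,ys].astype(np.float32))
        z={"block":36,"tray":28,"rivet_tray":28,"blank1":50}.get(n,80)
        print(n,round(r["conf"],2),m.sum(),xs.mean().round(1),ys.mean().round(1),np.round(ray("top",(xs.mean(),ys.mean()),z)[:2]),np.round(rect[1],1),round(rect[2],1))
        if n in("block","tray","rivet_tray"): print([list(np.round(ray("top",p,z)[:2])) for p in cv2.boxPoints(rect)])
# dark brown blobs inside block
hsv=cv2.cvtColor(im,cv2.COLOR_BGR2HSV)
m=((hsv[...,2]<125)).astype(np.uint8); m[:168]=0;m[256:]=0;m[:,:308]=0;m[:,390:]=0
n,l,s,c=cv2.connectedComponentsWithStats(m)
for i in range(1,n):
    if s[i,4]>8: 
        mm=cv2.moments((l==i).astype(np.uint8)); print(s[i],c[i].round(1),np.round(ray("top",c[i],46)[:2],1), round(0.5*np.arctan2(2*mm["mu11"],mm["mu20"]-mm["mu02"]),2))
print(get_obs()["t"])
E
```

```text
[582.  12.   0.] [array([ 365.7,    3.9, 1060.7])]
block 0.63 7696 350.3 211.5 [541. -69.] [92.6 91.6] 86.8
[[np.float64(668.0), np.float64(61.0)], [np.float64(676.0), np.float64(-192.0)], [np.float64(422.0), np.float64(-190.0)], [np.float64(415.0), np.float64(51.0)]]
block 0.38 140 330.4 179.2 [632. -18.] [13.  11.7] 71.6
[[np.float64(646.0), np.float64(2.0)], [np.float64(656.0), np.float64(-28.0)], [np.float64(621.0), np.float64(-39.0)], [np.float64(611.0), np.float64(-8.0)]]
tray 0.93 3281 287.0 214.6 [538. 103.] [90.5 37.2] 88.9
[[np.float64(667.0), np.float64(156.0)], [np.float64(666.0), np.float64(52.0)], [np.float64(416.0), np.float64(51.0)], [np.float64(416.0), np.float64(150.0)]]
tray 0.32 114 354.1 208.9 [549. -80.] [11. 10.] 90.0
[[np.float64(566.0), np.float64(-67.0)], [np.float64(565.0), np.float64(-94.0)], [np.float64(535.0), np.float64(-93.0)], [np.float64(535.0), np.float64(-66.0)]]
rivet_tray 0.65 3458 413.3 209.1 [ 544. -240.] [92.9 39. ] 85.3
[[np.float64(673.0), np.float64(-185.0)], [np.float64(679.0), np.float64(-293.0)], [np.float64(423.0), np.float64(-293.0)], [np.float64(417.0), np.float64(-190.0)]]
rivet_tray 0.43 120 365.1 190.9 [ 598. -112.] [13. 10.] 90.0
[[np.float64(618.0), np.float64(-99.0)], [np.float64(617.0), np.float64(-127.0)], [np.float64(581.0), np.float64(-125.0)], [np.float64(582.0), np.float64(-98.0)]]
blank1 0.68 121 354.0 241.8 [458. -75.] [11. 10.] 90.0
blank1 0.68 107 330.6 179.3 [628. -18.] [11. 10.] 90.0
blank1 0.44 101 354.2 208.0 [547. -79.] [11.  9.] 90.0
tack_jar 0.4 100 365.2 190.6 [ 587. -107.] [11. 10.] 90.0
bobbin 0.61 99 365.5 191.1 [ 586. -107.] [12.  9.] 90.0
[325 174  12  13  97] [329.9 179.9] [627.6 -16.3] 1.29
[359 192   9   6  32] [362.4 195.3] [ 582.4 -102.7] 0.31
[349 203  10  12  85] [353.5 209.1] [545.3 -77.1] 1.56
[319 229   7   3  12] [321.6 230.2] [490.6   9.6] 0.06
[348 243  11   6  17] [351.8 246.6] [445.5 -68.5] 0.19
1.05
```

View pics/crop.png

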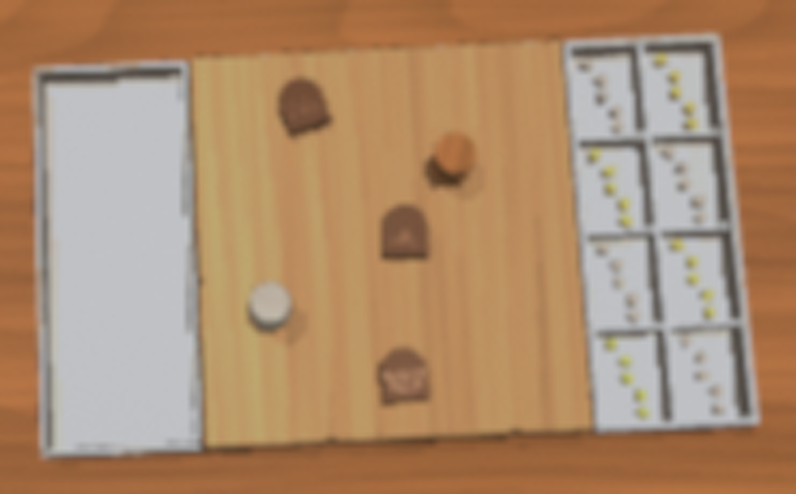

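```bash
cat >> h.py <<'E'
from scipy.spatial.transform import Rotation as Rn
def delta(x,y,z,yaw=None):
    """yaw: world angle of tool y axis. prints tool-frame shift (m) and roll"""
    o=get_obs(); R=Rn.from_rotvec(o["orientation"]).as_matrix()
    d=R.T@(np.array([x,y,z])-o["ee_pos"])/1000
    cy=np.arctan2(R[1,1],R[0,1]); 
    roll=0 if yaw is None else -((yaw-cy+np.pi)%(2*np.pi)-np.pi)
    print("at",o["ee_pos"].round(1),"yaw_y",round(cy,3),"t",round(o["t"],2),"-> shift",d.round(4),"roll",round(roll,3),"q6",o["qpos"][5].round(2))
E
python3 - <<'E'
from h import *
f=lambda u,v:(u/4.3+260-.4,v/4.3+155-.4)
for nm,z,P in [("tray",28,[(35,68),(188,62),(203,452),(45,455)]),("block",36,[(191,58),(564,41),(594,432),(205,448)]),("rivet",28,[(567,40),(719,35),(758,423),(594,432)])]:
    Q=[ray("top",f(*p),z)[:2] for p in P]; print(nm,[list(q.round()) for q in Q],np.mean(Q,0).round(1),"xaxis ang",[round(float(np.arctan2(*(a-b)[::-1])),3) for a,b in((Q[0],Q[3]),(Q[1],Q[2]))],"y ang",[round(float(np.arctan2(*(a-b)[::-1]))-1.571,3) for a,b in((Q[0],Q[1]),(Q[3],Q[2]))])
delta(520,-60,320,0); delta(520,-60,320,-np.pi)
E
```

```text
tray [[np.float64(664.0), np.float64(156.0)], [np.float64(665.0), np.float64(56.0)], [np.float64(415.0), np.float64(51.0)], [np.float64(416.0), np.float64(149.0)]] [540.1 102.9] xaxis ang [0.027, 0.021] y ang [0.012, -0.005]
block [[np.float64(666.0), np.float64(54.0)], [np.float64(670.0), np.float64(-186.0)], [np.float64(421.0), np.float64(-189.0)], [np.float64(417.0), np.float64(49.0)]] [543.6 -67.9] xaxis ang [0.018, 0.014] y ang [0.018, 0.017]
rivet [[np.float64(673.0), np.float64(-189.0)], [np.float64(674.0), np.float64(-287.0)], [np.float64(425.0), np.float64(-292.0)], [np.float64(422.0), np.float64(-191.0)]] [ 548.3 -239.6] xaxis ang [0.006, 0.019] y ang [0.005, 0.03]
at [150.8 606.5 236.7] yaw_y 1.327 t 1.05 -> shift [-0.5191 -0.5577 -0.0833] roll 1.327 q6 -0.02
at [150.8 606.5 236.7] yaw_y 1.327 t 1.05 -> shift [-0.5191 -0.5577 -0.0833] roll -1.815 q6 -0.02
```

move_arm:
  deltas:
    - [255, -0.519, -0.558, -0.083, 1.312]
    - [255, -0.519, -0.558, -0.083, 1.312]
    - [255, -0.519, -0.558, -0.083, 1.312]
    - [255, -0.519, -0.558, -0.083, 1.312]
    - [255, -0.519, -0.558, -0.083, 1.312]

```text
t: 1.47
ee_pos: [251.5, 423.6, 259.4]
orientation: [1.33, 2.846, 0.0]
ft_force: [0.6, -0.1, -0.2]
width: 57.8
```

```bash
python3 -c "
from h import *
delta(520,-60,320,0.015)"
```

```text
at [251.5 423.6 259.4] yaw_y 0.697 t 1.47 -> shift [-0.5432 -0.1043 -0.0606] roll 0.682 q6 0.31
```

move_arm:
  deltas:
    - [255, -0.543, -0.104, -0.06, 0.682]
    - [255, -0.543, -0.104, -0.06, 0.682]
    - [255, -0.543, -0.104, -0.06, 0.682]
    - [255, -0.543, -0.104, -0.06, 0.682]
    - [255, -0.543, -0.104, -0.06, 0.682]

```text
t: 1.88
ee_pos: [353.2, 243.0, 282.2]
orientation: [2.141, 2.299, 0.001]
ft_force: [0.0, 0.0, -0.5]
width: 24.7
```

```bash
python3 -c "
from h import *
delta(520,-60,320,0.015)"
```

```text
at [353.2 243.  282.2] yaw_y 0.071 t 1.88 -> shift [-0.3141  0.1448 -0.0378] roll 0.056 q6 0.5
```

move_arm:
  deltas:
    - [255, -0.314, 0.145, -0.038, 0.056]
    - [255, -0.314, 0.145, -0.038, 0.056]
    - [255, -0.314, 0.145, -0.038, 0.056]
    - [255, -0.314, 0.145, -0.038, 0.056]
    - [255, -0.314, 0.145, -0.038, 0.056]

```text
t: 2.3
ee_pos: [454.4, 62.0, 305.1]
orientation: [2.198, 2.244, 0.001]
ft_force: [0.9, 0.8, -0.2]
width: 0.5
```

```bash
python3 -c "
from h import *
delta(520,-60,320,0.015)"
```

```text
at [454.4  62.  305.1] yaw_y 0.021 t 2.3 -> shift [-0.1233  0.0631 -0.0148] roll 0.006 q6 0.09
```

move_arm:
  deltas:
    - [255, -0.123, 0.063, -0.015, 0.006]
    - [255, -0.123, 0.063, -0.015, 0.006]
    - [255, -0.123, 0.063, -0.015, 0.006]
    - [255, -0.123, 0.063, -0.015, 0.006]
    - [255, -0.123, 0.063, -0.015, 0.006]

```text
t: 2.72
ee_pos: [520.8, -60.3, 319.8]
orientation: [2.208, 2.233, 0.001]
ft_force: [-0.3, 0.2, -0.5]
width: 0.5
```

```bash
cat > look.py <<'E'
from h import *
import sys
o=get_obs(); im=get_image("wrist"); cv2.imwrite(f"pics/{sys.argv[1]}.png",im)
C=calibration("wrist"); K=np.array(C["intrinsics"]);H=np.array(C["hand_eye"])
W=np.eye(4);W[:3,:3]=Rn.from_rotvec(o["orientation"]).as_matrix();W[:3,3]=o["ee_pos"]
np.savez(f"pics/{sys.argv[1]}.npz",K=K,T=W@H); print("t",get_obs()["t"],o["ee_pos"].round(1),o["qvel"].round(3))
T=W@H
def wray(uv,z):
    d=T[:3,:3]@np.linalg.inv(K)@np.array([uv[0],uv[1],1.]);return T[:3,3]+d*(z-T[2,3])/d[2]
for n in ["blank1_center","tack_jar","bobbin"]:
    for r in place_of("wrist",n)[:4]: print(n,np.round(r["location"]),round(r["conf"],2))
for r in regions_of("wrist","blank1")[:4]:
    m=r["region"].astype(np.uint8); ys,xs=np.nonzero(m); print("reg",round(r["conf"],2),m.sum(),xs.mean().round(),ys.mean().round(),wray((xs.mean(),ys.mean()),47)[:2].round(1))
E
python3 look.py w1
```

```text
t 2.7667 [520.8 -60.3 319.8] [ 0.06  -0.027  0.06   0.022  0.005  0.044]
blank1_center [454. -78.  43.] 0.74
tack_jar [496.   6.  36.] 0.54
bobbin [ 591. -107.   35.] 0.62
reg 0.74 475 336.0 181.0 [546.9 -78.9]
reg 0.67 485 399.0 137.0 [630.  -17.5]
reg 0.64 423 272.0 177.0 [458.3 -74.7]
```

View pics/w1.png

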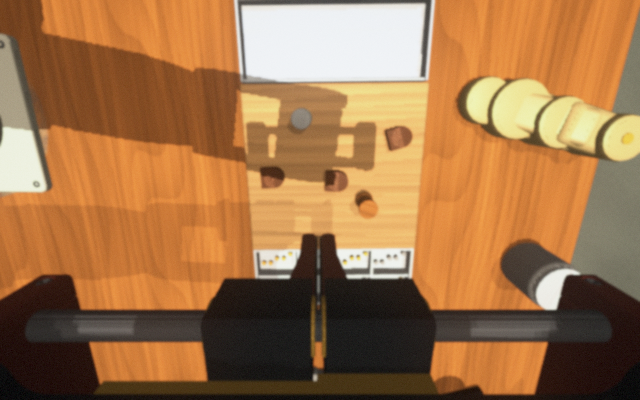

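```bash
python3 -c "
from h import *
delta(628,-60,100,0.012)"
```

```text
at [518.5 -56.2 319.2] yaw_y 0.017 t 2.97 -> shift [-0.0057  0.1096  0.2191] roll 0.005 q6 -0.15
```

move_arm:
  deltas:
    - [255, -0.002, 0.109, 0.219, 0.0]
    - [255, -0.002, 0.109, 0.219, 0.0]
    - [255, -0.002, 0.109, 0.219, 0.0]
    - [255, -0.002, 0.109, 0.219, 0.0]
    - [255, -0.002, 0.109, 0.219, 0.0]

```text
t: 3.38
ee_pos: [612.5, -56.2, 131.6]
orientation: [2.202, 2.24, 0.001]
ft_force: [1.6, -1.1, 1.3]
width: 0.2
```

move_arm:
  deltas:
    - [255, 0.0, 0.021, 0.042, 0.0]
    - [255, 0.0, 0.021, 0.042, 0.0]
    - [255, 0.0, 0.021, 0.042, 0.0]
    - [255, 0.0, 0.021, 0.042, 0.0]

```text
t: 3.72
ee_pos: [632.8, -56.6, 91.9]
orientation: [-2.203, -2.239, 0.0]
ft_force: [-0.3, -0.3, 1.6]
width: 0.5
```

```bash
python3 -c "
from h import *
delta(628,-60,54,0.012)"
```

```text
at [632.8 -56.6  91.9] yaw_y 0.016 t 3.72 -> shift [-0.0033 -0.0048  0.0379] roll 0.004 q6 -0.12
```

move_arm:
  deltas:
    - [255, -0.004, -0.004, 0.03, 0.0]
    - [255, -0.004, -0.004, 0.038, 0.0]
    - [255, -0.004, -0.004, 0.038, 0.0]

```text
t: 3.97
ee_pos: [627.9, -61.4, 53.6]
orientation: [-2.204, -2.237, 0.001]
ft_force: [-0.8, 0.7, -0.3]
width: 0.6
```

```bash
python3 -c "
from h import *
delta(628,-60,54,0.012)
cv2.imwrite('pics/w2.png',get_image('wrist'))"
```

```text
at [627.9 -61.4  53.6] yaw_y 0.015 t 3.97 -> shift [ 0.0014  0.0001 -0.0004] roll 0.003 q6 -0.13
```

View pics/w2.png

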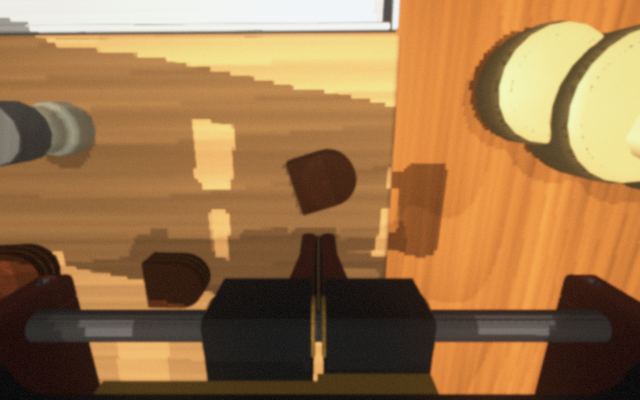

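move_arm:
  deltas:
    - [255, 0.01, 0.0, 0.0, 0.0]
    - [255, 0.02, 0.0, 0.0, 0.0]
    - [255, 0.03, 0.0, 0.0, 0.0]
    - [255, 0.04, 0.0, 0.0, 0.0]
    - [255, 0.05, 0.0, 0.0, 0.0]

```text
t: 4.43
ee_pos: [628.7, -10.2, 53.6]
orientation: [2.204, 2.238, 0.001]
ft_force: [-1.1, 0.0, -0.5]
width: 0.5
```

```bash
python3 -c "
from h import *
delta(628,72,54,0.012)
cv2.imwrite('pics/w3.png',get_image('wrist'))"
```

```text
at [628.7 -10.2  53.6] yaw_y 0.016 t 4.43 -> shift [ 0.0822  0.0005 -0.0004] roll 0.004 q6 -0.05
```

View pics/w3.png

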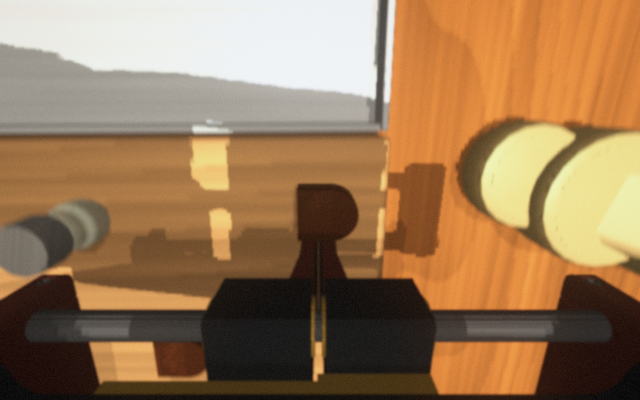

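move_arm:
  deltas:
    - [255, 0.016, 0.0, 0.0, 0.0]
    - [255, 0.032, 0.0, 0.0, 0.0]
    - [255, 0.05, 0.0, 0.0, 0.0]
    - [255, 0.068, 0.0, 0.0, 0.0]
    - [255, 0.088, 0.0, 0.0, 0.0]

```text
t: 4.9
ee_pos: [627.0, 77.3, 52.9]
orientation: [-2.205, -2.238, 0.0]
ft_force: [-0.0, 0.1, 0.1]
width: 0.3
```

```bash
python3 -c "
from h import *
cv2.imwrite('pics/w4.png',get_image('wrist'))
delta(628,72,54,0.012)"
```

```text
at [627.   80.6  53. ] yaw_y 0.017 t 4.95 -> shift [-0.0086  0.0009 -0.001 ] roll 0.005 q6 0.09
```

View pics/w4.png

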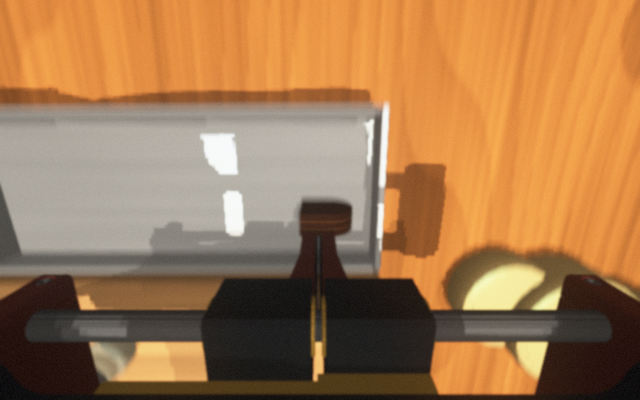

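move_arm:
  deltas:
    - [255, 0.0, 0.0, -0.03, 0.0]
    - [255, 0.0, 0.0, -0.06, 0.0]
    - [255, -0.04, -0.02, -0.06, 0.0]
    - [255, -0.08, -0.04, -0.06, 0.0]
    - [255, -0.12, -0.083, -0.06, 0.0]

```text
t: 5.37
ee_pos: [563.4, -29.7, 114.0]
orientation: [2.2, 2.238, 0.004]
ft_force: [0.6, -0.2, 0.5]
width: 0.6
```

```bash
python3 -c "
from h import *
im=get_image('top')
cv2.imwrite('pics/t5.png',cv2.resize(im[155:270,260:445],None,fx=4,fy=4,interpolation=cv2.INTER_CUBIC))
for n in ['blank1_center','tack_jar','bobbin']:
    for r in place_of('top',n)[:4]: print(n,np.round(r['location']),round(r['conf'],2))
delta(545,-113,112,0.012)"
```

```text
at [561.6 -29.2 113.2] yaw_y 0.013 t 5.57 -> shift [-0.0836 -0.0177  0.0012] roll 0.001 q6 -0.09
```

View pics/t5.png

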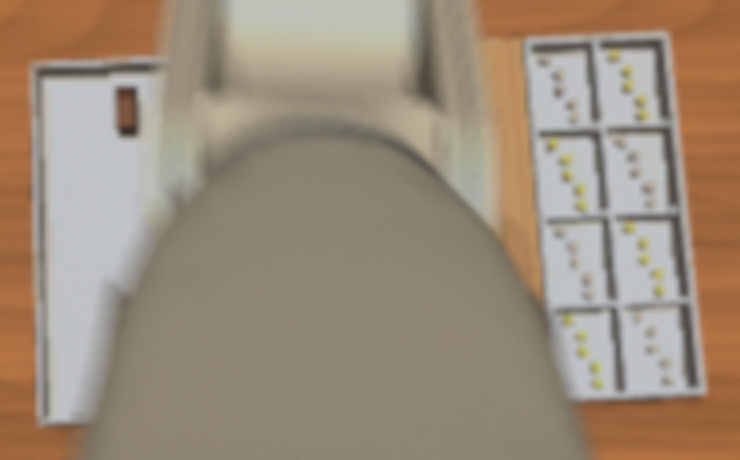

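move_arm:
  deltas:
    - [255, -0.035, -0.017, 0.0, 0.0]
    - [255, -0.07, -0.017, 0.0, 0.0]
    - [255, -0.083, -0.017, 0.0, 0.0]
    - [255, -0.083, -0.017, 0.0, 0.0]

```text
t: 5.9
ee_pos: [547.7, -113.5, 113.2]
orientation: [2.206, 2.235, 0.002]
ft_force: [0.1, 0.6, 0.4]
width: 0.7
```

```bash
python3 look.py w6; python3 -c "
from h import *
delta(545,-113,54,0.012)"
```

```text
t 5.95 [ 547.7 -113.5  113.2] [ 0.047 -0.004  0.017  0.017  0.001  0.043]
blank1_center [457. -76.  43.] 0.71
tack_jar [498.   5.  36.] 0.59
bobbin [ 587. -111.   33.] 0.7
bobbin [549. -78.  35.] 0.55
bobbin [459. -77.  40.] 0.15
reg 0.76 1806 316.0 173.0 [546.9 -78.7]
reg 0.7 1892 189.0 165.0 [457.9 -74.4]
at [ 546.5 -110.5  112.8] yaw_y 0.017 t 6.15 -> shift [-0.0025 -0.0016  0.0588] roll 0.005 q6 -0.24
```

View pics/w6.png

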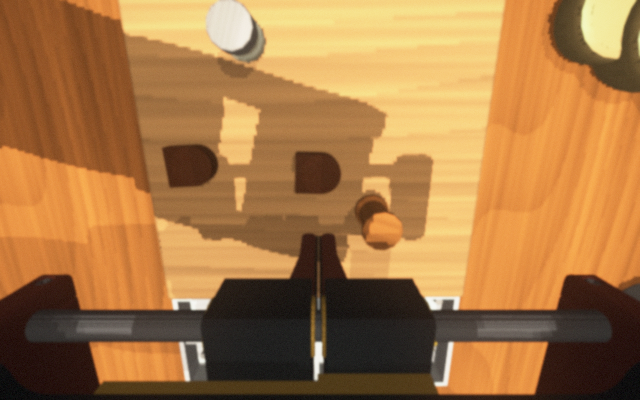

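move_arm:
  deltas:
    - [255, -0.003, -0.002, 0.025, 0.0]
    - [255, -0.003, -0.002, 0.05, 0.0]
    - [255, -0.003, -0.002, 0.059, 0.0]
    - [255, -0.003, -0.002, 0.059, 0.0]

```text
t: 6.48
ee_pos: [542.7, -113.6, 51.9]
orientation: [-2.201, -2.237, 0.004]
ft_force: [-0.4, 0.3, 0.1]
width: 0.4
```

move_arm:
  deltas:
    - [255, 0.01, 0.0, 0.0, 0.0]
    - [255, 0.02, 0.0, 0.0, 0.0]
    - [255, 0.03, 0.0, 0.0, 0.0]
    - [255, 0.04, 0.0, 0.0, 0.0]
    - [255, 0.05, 0.0, 0.0, 0.0]

```text
t: 6.9
ee_pos: [543.9, -63.5, 54.8]
orientation: [2.203, 2.238, 0.001]
ft_force: [0.5, 0.1, -0.3]
width: 0.5
```

```bash
python3 -c "
from h import *
delta(544,75,54,0.012)
cv2.imwrite('pics/w7.png',get_image('wrist'))"
```

```text
at [543.9 -63.5  54.8] yaw_y 0.016 t 6.9 -> shift [0.1385 0.0023 0.0008] roll 0.004 q6 -0.15
```

View pics/w7.png

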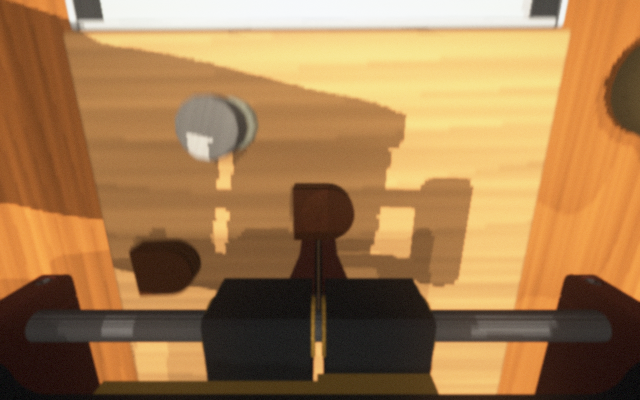

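move_arm:
  deltas:
    - [255, 0.014, 0.0, 0.0, 0.0]
    - [255, 0.028, 0.0, 0.0, 0.0]
    - [255, 0.042, 0.001, 0.0, 0.0]
    - [255, 0.056, 0.001, 0.0, 0.0]
    - [255, 0.07, 0.001, 0.0, 0.0]

```text
t: 7.37
ee_pos: [543.5, 6.2, 54.3]
orientation: [2.204, 2.238, 0.001]
ft_force: [-0.2, -0.2, -0.4]
width: 0.5
```

move_arm:
  deltas:
    - [255, 0.014, 0.0, 0.0, 0.0]
    - [255, 0.028, 0.0, 0.0, 0.0]
    - [255, 0.042, 0.0, 0.0, 0.0]
    - [255, 0.056, 0.0, 0.0, 0.0]
    - [255, 0.072, 0.0, 0.0, 0.0]

```text
t: 7.78
ee_pos: [542.3, 78.0, 54.3]
orientation: [2.204, 2.238, 0.0]
ft_force: [-1.2, -0.7, 0.0]
width: 0.6
```

```bash
python3 -c "
from h import *
cv2.imwrite('pics/w8.png',get_image('wrist'))
delta(544,75,54,0.012)"
```

```text
at [542.4  80.3  54.3] yaw_y 0.016 t 7.83 -> shift [-0.0053  0.0015  0.0003] roll 0.004 q6 0.11
```

View pics/w8.png

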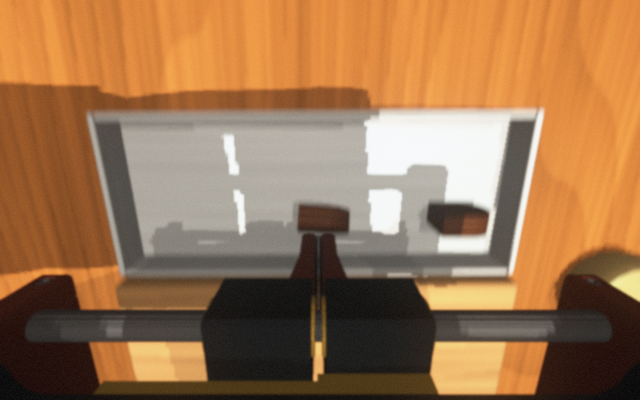

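move_arm:
  deltas:
    - [255, 0.0, 0.0, -0.03, 0.0]
    - [255, 0.0, 0.0, -0.06, 0.0]
    - [255, -0.036, -0.016, -0.06, 0.0]
    - [255, -0.072, -0.032, -0.06, 0.0]
    - [255, -0.108, -0.048, -0.06, 0.0]

```text
t: 8.25
ee_pos: [495.8, -32.1, 114.9]
orientation: [2.201, 2.24, 0.002]
ft_force: [1.1, -1.0, 0.2]
width: 0.2
```

move_arm:
  deltas:
    - [255, -0.036, -0.016, 0.0, 0.0]
    - [255, -0.072, -0.032, 0.0, 0.0]
    - [255, -0.083, -0.04, 0.0, 0.0]
    - [255, -0.083, -0.04, 0.0, 0.0]

```text
t: 8.58
ee_pos: [455.4, -117.3, 114.2]
orientation: [-2.208, -2.234, 0.001]
ft_force: [-0.4, 0.5, -0.7]
width: 0.7
```

```bash
python3 look.py w9; python3 -c "
from h import *
delta(455,-112,54,0.012)"
```

```text
t 8.6333 [ 455.4 -117.3  114.2] [ 0.063  0.01  -0.027  0.015  0.001  0.055]
blank1_center [457. -76.  39.] 0.68
tack_jar [496.   6.  39.] 0.77
bobbin [ 590. -111.   35.] 0.72
bobbin [497.   6.  36.] 0.3
reg 0.84 1791 321.0 161.0 [457.6 -74.7]
at [ 457.9 -114.3  114.1] yaw_y 0.016 t 8.83 -> shift [ 0.0024 -0.0029  0.0601] roll 0.004 q6 -0.29
```

View pics/w9.png

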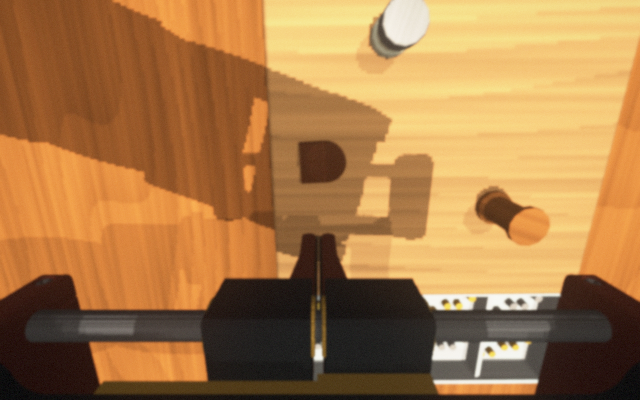

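move_arm:
  deltas:
    - [255, 0.002, -0.002, 0.025, 0.0]
    - [255, 0.002, -0.002, 0.05, 0.0]
    - [255, 0.002, -0.002, 0.06, 0.0]
    - [255, 0.002, -0.002, 0.06, 0.0]

```text
t: 9.17
ee_pos: [454.0, -111.9, 52.1]
orientation: [-2.2, -2.237, 0.003]
ft_force: [-1.2, -0.0, 1.0]
width: 0.4
```

move_arm:
  deltas:
    - [255, 0.01, 0.0, 0.0, 0.0]
    - [255, 0.02, 0.0, 0.0, 0.0]
    - [255, 0.03, 0.0, 0.0, 0.0]
    - [255, 0.04, -0.001, 0.0, 0.0]
    - [255, 0.05, -0.001, 0.0, 0.0]

```text
t: 9.58
ee_pos: [453.6, -61.9, 54.7]
orientation: [2.203, 2.238, 0.001]
ft_force: [-0.6, -0.6, 0.5]
width: 0.7
```

```bash
python3 -c "
from h import *
delta(455,75,54,0.012)
cv2.imwrite('pics/w10.png',get_image('wrist'))"
```

```text
at [453.6 -61.9  54.7] yaw_y 0.016 t 9.58 -> shift [0.1369 0.0036 0.0007] roll 0.004 q6 -0.18
```

View pics/w10.png

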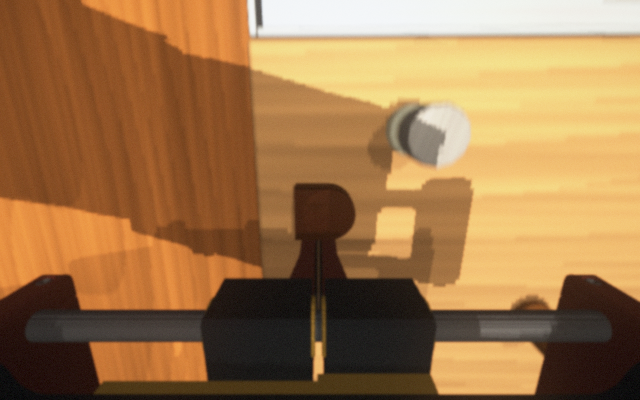

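move_arm:
  deltas:
    - [255, 0.014, 0.0, 0.0, 0.0]
    - [255, 0.028, 0.0, 0.0, 0.0]
    - [255, 0.042, 0.001, 0.0, 0.0]
    - [255, 0.056, 0.001, 0.0, 0.0]
    - [255, 0.07, 0.001, 0.0, 0.0]

```text
t: 10.05
ee_pos: [453.4, 7.8, 54.3]
orientation: [2.204, 2.238, 0.001]
ft_force: [-0.5, -0.5, 0.3]
width: 0.4
```

move_arm:
  deltas:
    - [255, 0.014, 0.0, 0.0, 0.0]
    - [255, 0.028, 0.0, 0.0, 0.0]
    - [255, 0.042, 0.0, 0.0, 0.0]
    - [255, 0.056, 0.0, 0.0, 0.0]
    - [255, 0.072, 0.0, 0.0, 0.0]

```text
t: 10.47
ee_pos: [452.3, 79.7, 54.3]
orientation: [2.204, 2.238, 0.001]
ft_force: [0.0, 0.8, -0.0]
width: 0.3
```

```bash
python3 -c "
from h import *
cv2.imwrite('pics/w11.png',get_image('wrist'))
delta(455,75,54,0.012)"
```

```text
at [452.4  81.6  54.3] yaw_y 0.016 t 10.52 -> shift [-0.0066  0.0025  0.0003] roll 0.004 q6 0.14
```

View pics/w11.png

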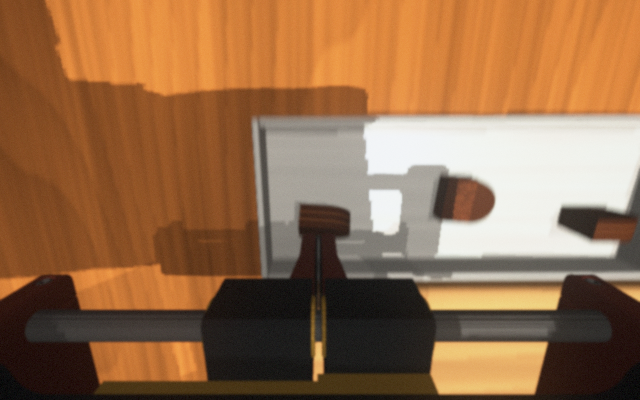

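Lift and back away, then check from above.

move_arm:
  deltas:
    - [255, 0.0, 0.0, -0.04, 0.0]
    - [255, 0.0, 0.0, -0.08, 0.0]
    - [255, 0.0, 0.0, -0.12, 0.0]
    - [255, 0.0, 0.0, -0.16, 0.0]
    - [255, 0.0, 0.0, -0.2, 0.0]

```text
t: 10.93
ee_pos: [451.6, 78.8, 256.1]
orientation: [2.204, 2.238, 0.0]
ft_force: [1.9, -0.9, 0.3]
width: 0.3
```

move_arm:
  deltas:
    - [255, -0.04, 0.0, 0.0, 0.0]
    - [255, -0.08, 0.02, 0.0, 0.0]
    - [255, -0.12, 0.04, 0.0, 0.0]
    - [255, -0.12, 0.05, 0.0, 0.0]
    - [255, -0.12, 0.05, 0.0, 0.0]

```text
t: 11.35
ee_pos: [506.1, -42.6, 254.5]
orientation: [2.207, 2.233, 0.002]
ft_force: [-0.8, -0.3, -0.7]
width: 0.5
```

```bash
python3 look.py w12; python3 - <<'E'
from h import *
cv2.imwrite("pics/s12.png",get_image("scene"))
for n in ["blank1_center","tack_jar","bobbin"]:
    for r in place_of("scene",n)[:4]: print(n,np.round(r["location"]),round(r["conf"],2))
E
```

```text
t 11.4 [506.1 -42.6 254.5] [ 0.046 -0.027  0.065  0.011  0.011  0.025]
blank1_center [457.  96.  14.] 0.69
tack_jar [498.   7.  37.] 0.69
bobbin [ 590. -110.   35.] 0.65
bobbin [457.  98.  11.] 0.52
reg 0.91 494 428.0 60.0 [623.1  85.9]
reg 0.73 752 353.0 48.0 [543.   96.6]
reg 0.63 759 275.0 49.0 [460.9  94.8]
blank1_center [498.   5.  37.] 0.71
blank1_center [457.  97.  15.] 0.41
tack_jar [500.   7.  36.] 0.55
bobbin [ 587. -106.   34.] 0.54
```

View pics/w12.png

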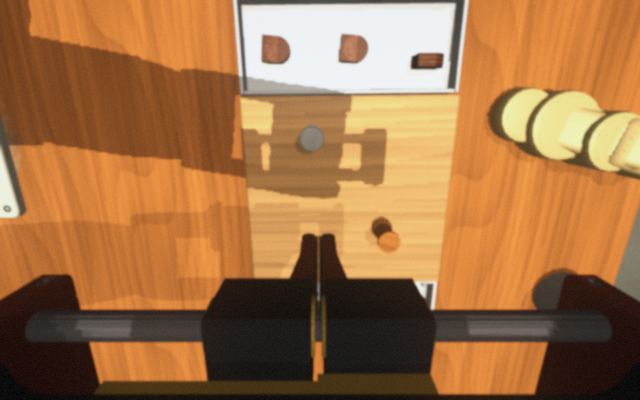

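View pics/s12.png

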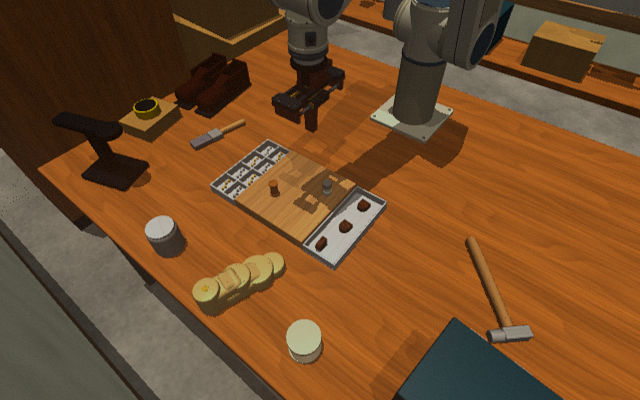

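```bash
python3 -c "
from workcell import *
print(close_job(), get_obs()['t'])"
```

```text
the job is handed in; nothing more can be done
the job is handed in; nothing more can be done
```

I swept all three heel blanks across the block and over its edge into the plain tray on the +y side. Each got its own straight push with the closed fingertips held about 4 mm above the block. Nothing was picked up, and the job was handed in at roughly 12 s; no verdict was reported.

- **Blanks:** The last wrist and scene pictures show all three blanks in the plain tray, clear of the block, at about (460, 95), (543, 97) and (625, 86) mm. Two lie flat. The third stands on its straight side rather than flat, but it did not move between later pictures and is low enough for the limit. I left it that way.
- **Rivet tray:** No blank went near it.
- **Jar and bobbin:** Both are still upright at about (497, 6) and (589, −109) mm, unchanged within measuring error.
- **Hammer and brush:** They look unmoved in the scene picture; I did not measure them.
- **Forces:** Wrist force readings stayed around 2 N.
- **Network disagreements:** The networks gave a few wrong labels, such as calling the jar a blank in the last scene picture. I discounted these after looking at the pictures.

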